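# Shift the washer's valve lever through its H gate into slot three

## Task

Set the instrument washer's valve lever to rinse: it stands somewhere in the left lane of the H-shaped gate. With the fingertips, push it to the crossbar, across to the right lane and then forward, away from the robot, fully home into the third slot (the green one with three pips), and leave it there with the hand clear. Do not let it slip back into the fourth (red) slot, do not pull its knob up, and leave the things standing around where they are.

Things in the scene. Friction and masses are not known exactly. Their poses are not given: they have to be found in the camera images.
- console: White valve console of the instrument washer, fixed to the table: 240 mm (its x) x 320 mm (its y) x 100 mm tall, green stripe and dark display on its near side. Origin: centre of its underside, on the table. Its x axis points forward (away from the robot), y to the left, z up; its yaw varies. Aluminium gate plate (140 x 150 mm) in the middle of its top.
- gate_center (a point): centre of the H-shaped cut, on the gate plate's upper face, 112 mm above the table; axes as the console's. Two lanes along x, at y = +22 mm (left) and -22 mm (right), each 16 mm wide and 72 mm long, are joined at x = 0 by a 20 mm wide crossbar with rounded corners. Colours and pips: 1 blue (left, forward), 2 yellow (left, back), 3 green (right, forward), 4 red (right, back).
- slot3_end (a point): where the lever's 12 mm stem stands at the gate plate when fully home in the third (green) slot: 30 mm forward and 22 mm right of gate_center, on the plate's upper face; axes as the console's
- lever_pivot (a point): point about which the lever swings, inside the console, straight below gate_center and 16 mm above the table; axes as the console's. The knob's centre is 150 mm from it: 166 mm above the table when upright, about 155 mm fully home in a slot, then about 46 mm forward or back and 34 mm to the side of gate_center
- knob_center (a point): centre of the lever's black knob with a green band: a cylinder 30 mm across and 44 mm tall along the lever, on top of the lever's steel stem (12 mm thick); its z axis runs up along the lever
- lever_across (a joint): sideways angle of the lever, rad: 0 in the middle of the crossbar, about -0.24 in the left lane, about +0.24 in the right lane (limits -0.26 and 0.26). The gate lets it change by more than the lane's play only while lever_fore is near 0 (play about 0.04; the rounded corners guide it in from about 0.08). Friction holds the lever where it is left; moving it takes about 2 N at the knob.
- lever_fore (a joint): fore-and-aft angle of the lever, rad: 0 at the crossbar, +0.31 fully forward (away from the robot), -0.31 fully back. It can leave the neighbourhood of 0 only in one of the two lanes.
- knob_pull (a joint): how far the knob is pulled up along the lever, m: 0 is down, where a spring holds it with about 8 N; 0.012 is fully pulled up
- tub_mid (a point): centre of a small round tub, 44 mm across and 50 mm tall, on top of the console at its near left corner; loose, to be left alone
- brush_mid (a point): middle of a blue cleaning brush, 150 mm long, lying on top of the console along its right edge; loose, to be left alone
- bottle_mid (a point): centre of a white bottle with a green label, 64 mm across and 180 mm tall, on the table left of the console; loose, to be left alone
- cassette_mid (a point): centre of a steel instrument cassette 180 x 90 x 35 mm on the table right of the console; loose, to be left alone
- beaker_mid (a point): centre of a clear beaker 72 mm across and 90 mm tall on the table beyond the console; loose, to be left alone
- bowl_mid (a point): centre of a steel bowl 110 mm across and 40 mm tall on the table beyond the console; loose, to be left alone
- can_mid (a point): centre of a yellow-labelled can 60 mm across and 100 mm tall on the table left of the console; loose, to be left alone

How it is judged:
By the outcome, as a careful person would: the job done as asked, in the order asked, and still so for the second after the job is handed in, with the robot touching nothing.
It also fails if it takes over 64 s, if anything falls off the work surface, if the arm or the gripper's body presses on something with over 40 N, if the wrist force passes 120 N, or if a joint passes its speed limit or range.

## Robot

A 6-joint arm with a two-finger parallel gripper is mounted at the origin on the work surface. World frame = base frame: x ahead of the robot, y to its left, z up, the work surface at z = 0. Lengths are in m, angles in rad, forces in N, time in s.
With the tool pointing down it reaches from about 0.425 to 0.95 m from the base axis. Payload 14.7 kg.
Tool frame: the origin (TCP) lies at the very end of the fingers, on their centre line; the grasp point (between the pads) lies 19 mm behind it; z points along the fingers, y is the direction in which the jaws open and shut (so a half turn about z gives the same grasp; the last joint's range is limited). The gripper opens to 85 mm and grips with 20 to 120 N. Pads are 22 mm wide; open, the fingers measure 114 mm over their backs; the gripper's body (76 mm by 85 mm) begins 54 mm behind the grasp point. The pads swing forward as they close: fully open they stand 13 mm farther back than shut.
Start: joints at [1.297, 0.48, 1.596, -0, 1.065, -0.047], TCP at [0.146, 0.633, 0.231] pointing down, gripper open.
Joint ranges: [-2.75, 2.75], [-0.82, 2.05], [0.23, 2.67], [-1.56, 4.7], [0.09, 2.69], [-2.92, 2.92]. Speed limits (rad/s): [1.89, 1.89, 2.39, 3.01, 3.01, 3.01].

## Interface

Orientations are given as a unit quaternion [w, x, y, z].
In Python, from rig import manip gives the robot as it stands.
- The arm moves only by the tool jog_arm, never from a script. Its argument "steps" is one flat list of numbers, 7 for each row, row after row: the turn, a rotation vector about the tool's x, y, z in rad, then the shift along the tool's x, y, z in cm, then the finger opening in cm, from 0 to 8.54. In form: [ax, ay, az, dx, dy, dz, jaw, ax, ay, az, dx, dy, dz, jaw, ...]. A call has exactly 8 rows; each row shifts and turns the commanded pose from where the row before left it, along the tool's axes as they then stand; what a row does not reach is not made up. A row lasts 1/10 s, in which the tool goes at most 50 mm and 8.59 degrees, less where a joint would pass 70% of its speed; a pose out of reach is approached as far as the arm can. A call with a gripper value outside its range is refused whole. The fingers move at their own pace and stop on an object; "force" is the grip in N (left out, the last holds). Time passes only in rows, so rows that do not move let the fingers close, or fill a call up. It gives the time, the measured TCP pose, the force and the opening at its end, in the units of the state.
- manip.get_state(): the state, without advancing time (a new reading comes with each control period).
- manip.read_camera(name): name is "scene" or "side" or "wrist"; returns the picture (384x512x3 uint8, blue, green, red); there is no depth.
- manip.camera_info(name): a dict with "mtx" (3x3 intrinsics, pixels), "position" and "rotation" of the camera in the world. Camera axes: x right, y down, z forward; pixel columns grow to the right and rows downward; lengths in m; the calibration is good to about 2 mm. A picture is of the moment at which its call begins: read the wrist's pose just before it. camera_info takes no time and is no camera call; for the wrist camera it gives the pose at the moment of the call.
- manip.job_done(): hands the job in, once; it reports no verdict.
The state is a dict: "time": time; "joint_positions": joint angles; "joint_velocities": joint speeds; "effort": joint torques, N m; "position": TCP position; "tool_rot": TCP orientation; "contact_force": force on the tool from outside, world axes, zero at the start; "ft_torque": the same for the moment, N m; "opening": opening from 0.0 (shut) to 1.0 (fully open).
Only numpy, scipy, OpenCV 4.12 (cv2) and the standard library are available. Lean on these libraries where they do the work, as an engineer would, in place of code of your own. Each camera call takes 0.05 s, during which the arm holds its last target. There are 200 camera calls.

## Working session

There is one attempt and no reset: what is moved stays moved. The work goes in short steps, Python scripts to look and compute and a tool call to move; the robot and the scene stay as the last step left them, time stands still between calls to the robot, and variables do not carry over. Pictures are saved under pics/ and viewed, about 8 in all and at most 12, crops included, and the job is handed in when it is done.

Besides the shell and the picture viewer there is one more tool, called after "Call:" as name(argument=value, ...) on one line, values as JSON. jog_arm: Moves the arm, as the interface text tells. Its arguments: {"type":"object","properties":{"steps":{"type":"array","items":{"type":"number"}},"force":{"type":"number"}},"required":["steps"]}

```bash
mkdir -p pics; ls
python3 - <<'E'
from rig import manip
import cv2,numpy as np
s=manip.get_state();print(s['time'],s['position'],s['tool_rot'],s['opening'])
for n in("scene","side"):
    im=manip.read_camera(n);cv2.imwrite(f"pics/{n}0.png",im);c=manip.camera_info(n);print(n,c)
a=[cv2.imread(f"pics/{n}0.png") for n in("scene","side")]
E
```

```text
pics
0.0 [0.146036   0.63295669 0.23068618] [-8.74044677e-05  1.13166977e-01  9.93575802e-01 -5.94491831e-04] 0.9990984716524778
scene {'mtx': array([[361.20107417,   0.        , 253.08865962],
       [  0.        , 361.20107417, 186.50514194],
       [  0.        ,   0.        ,   1.        ]]), 'position': array([1.03013203, 0.23589999, 0.78255881]), 'rotation': array([-0.1587715 ,  0.49716376,  0.8147319 , -0.25264943])}
side {'mtx': array([[361.17290944,   0.        , 257.76512907],
       [  0.        , 361.17290944, 184.45601783],
       [  0.        ,   0.        ,   1.        ]]), 'position': array([ 0.54655066, -0.68230439,  0.67123874]), 'rotation': array([-0.44414798,  0.89353522, -0.06013571,  0.02666593])}
```

View pics/scene0.png

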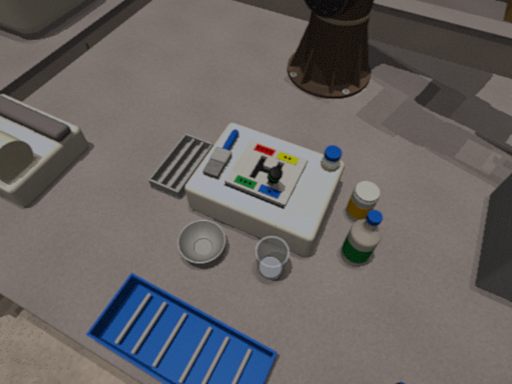

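View pics/side0.png

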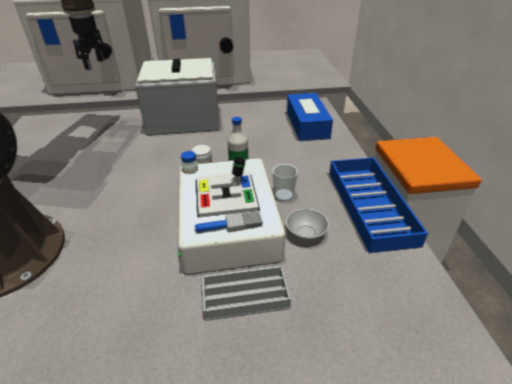

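The scene view shows the console from its far side: knob at about (275,174), red (264,150), yellow (288,158), green (246,182), blue (269,190). In the side view the knob is at about (239,167). Next I measure these points.

```bash
cat > h.py <<'E'
import cv2,numpy as np
from scipy.spatial.transform import Rotation as R
def rot(q): return R.from_quat(np.r_[q[1:],q[0]]).as_matrix()
def ray(c,p):
    d=rot(c['rotation'])@np.linalg.solve(c['mtx'],[p[0],p[1],1.]);return np.array(c['position']),d/np.linalg.norm(d)
def plane(c,p,z):
    o,d=ray(c,p);return o+d*(z-o[2])/d[2]
def tri(cs,ps):
    A=0;b=0;L=[]
    for c,p in zip(cs,ps):
        o,d=ray(c,p);P=np.eye(3)-np.outer(d,d);A=A+P;b=b+P@o;L.append((o,P))
    x=np.linalg.solve(A,b);return x,max(np.linalg.norm(P@(x-o)) for o,P in L)
def proj(c,X):
    v=c['mtx']@(rot(c['rotation']).T@(np.asarray(X)-c['position']));return v[:2]/v[2]
HS={'red':((0,150,80),(8,255,255)),'yellow':((22,150,80),(35,255,255)),'green':((45,120,50),(85,255,255)),'blue':((100,150,60),(125,255,255))}
def blobs(im,col,roi):
    h=cv2.cvtColor(im,cv2.COLOR_BGR2HSV);m=cv2.inRange(h,*[np.array(v) for v in HS[col]])
    k=np.zeros_like(m);x0,y0,x1,y1=roi;k[y0:y1,x0:x1]=255
    n,_,st,ce=cv2.connectedComponentsWithStats(m&k)
    return sorted([(int(st[i,4]),ce[i].round(1).tolist()) for i in range(1,n)],reverse=True)[:3]
E
python3 - <<'E'
from h import *
from rig import manip
cs={n:manip.camera_info(n) for n in("scene","side")}
roi={'scene':(235,135,310,205),'side':(190,155,262,215)}
P={}
for n in cs:
    im=cv2.imread(f"pics/{n}0.png")
    for c in HS:
        b=blobs(im,c,roi[n]);print(n,c,b, plane(cs[n],b[0][1],.112).round(4) if b else '')
        if b:P[n,c]=b[0][1]
for c in HS:
    if ('scene',c) in P and ('side',c) in P: print(c,tri(cs.values(),[P['scene',c],P['side',c]]))
a=cv2.imread("pics/scene0.png")[120:220,225:325];b=cv2.imread("pics/side0.png")[140:240,180:280]
cv2.imwrite("pics/c0.png",cv2.resize(np.hstack([a,b]),(800,400),interpolation=cv2.INTER_CUBIC))
E
```

```text
scene red [(103, [264.5, 149.7])] [0.5044 0.0039 0.112 ]
scene yellow [(125, [287.0, 157.9])] [0.5027 0.063  0.112 ]
scene green [(127, [245.1, 181.7]), (1, [269.0, 176.0])] [0.6106 0.0066 0.112 ]
scene blue [(133, [268.8, 191.0]), (6, [235.3, 136.2])] [0.6088 0.0657 0.112 ]
side red [(91, [204.5, 200.2])] [0.5038 0.0048 0.112 ]
side yellow [(77, [203.5, 185.3])] [0.5021 0.0653 0.112 ]
side green [(79, [248.2, 195.4]), (51, [237.7, 156.1]), (16, [238.6, 165.2])] [0.6109 0.0086 0.112 ]
side blue [(66, [244.8, 181.3]), (30, [191.8, 157.6])] [0.6086 0.0677 0.112 ]
red (array([0.50414775, 0.00407203, 0.11226236]), np.float64(0.0004113191300870643))
yellow (array([0.5027072 , 0.06334495, 0.11297056]), np.float64(0.0006225582714299544))
green (array([0.61099851, 0.00702451, 0.11306081]), np.float64(0.00026421344027702286))
blue (array([0.60886839, 0.06602204, 0.1128951 ]), np.float64(0.0004821783716018213))
```

View pics/c0.png

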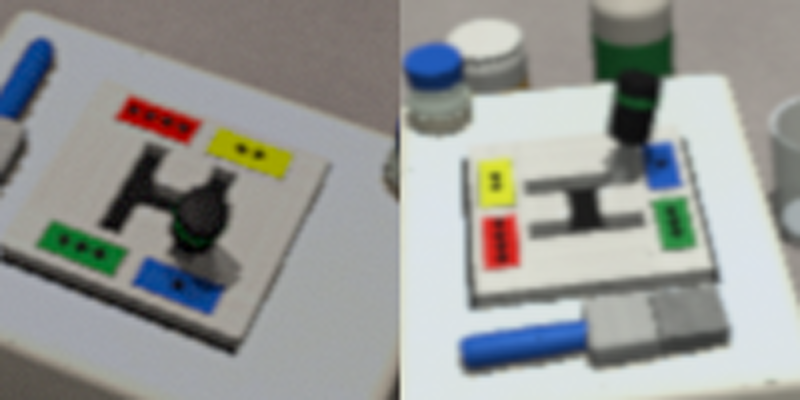

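```bash
cat >> h.py <<'E'
G=np.array([.5567,.0351,.112]);YAW=.026
C=R.from_euler('z',YAW).as_matrix()
def con(p): return C.T@(np.asarray(p)-G)   # console coords about gate_center
def wor(p): return G+C@np.asarray(p)
def togo(s,p): # tool-axis shift in cm to a console-frame target
    return (rot(s['tool_rot']).T@(wor(p)-s['position'])*100).round(2)
E
python3 - <<'E'
from h import *
from rig import manip
cs=[manip.camera_info(n) for n in("scene","side")]
k=tri(cs,[(274.5,173.7),(238.7,167)]);print('knob',k,con(k[0]).round(4))
for n,p in {'bottle top':[(374,217),(237,121)],'tub':[(333,153),(189,157)],'can':[(367,192),(202,152)]}.items():
    t=tri(cs,p);print(n,t[0].round(3),t[1].round(3),con(t[0]).round(3))
s=manip.get_state();Rt=rot(s['tool_rot']);print(Rt.round(3))
# desired tool: y=console y, z down
D=C@np.diag([-1.,1,-1]);print('turn',R.from_matrix(Rt.T@D).as_rotvec().round(3))
s2=dict(s,tool_rot=None)
print('shift cm after turn',(D.T@(wor([.095,.034,.12])-s['position'])*100).round(2))
E
```

```text
knob (array([0.59340812, 0.06858909, 0.15859781]), np.float64(0.0013452888082795369)) [0.0376 0.0325 0.0466]
bottle top [0.609 0.289 0.173] 0.001 [0.059 0.253 0.061]
tub [0.466 0.159 0.142] 0.001 [-0.087  0.126  0.03 ]
can [0.497 0.263 0.092] 0.002 [-0.054  0.229 -0.02 ]
[[-0.974  0.225 -0.   ]
 [ 0.225  0.974 -0.001]
 [ 0.    -0.001 -1.   ]]
turn [-0.001 -0.    -0.253]
shift cm after turn [-49.   -57.44  -0.13]
```

Call:
jog_arm(steps=[0,0,-0.1265,0,0,0,0,0,0,-0.1265,0,0,0,0,0,0,0,-3.06,-3.59,0,0,0,0,0,-3.06,-3.59,0,0,0,0,0,-3.06,-3.59,0,0,0,0,0,-3.06,-3.59,0,0,0,0,0,-3.06,-3.59,0,0,0,0,0,-3.06,-3.59,0,0], force=20)

```text
time: 0.9
position: [0.3361, 0.4212, 0.2312]
tool_rot: [-0.0, -0.013, 1.0, -0.0]
contact_force: [0.7, 0.0, -0.0]
opening: -0.005
```

Call:
jog_arm(steps=[0,0,0,-3.06,-3.59,0,0,0,0,0,-3.06,-3.59,0,0,0,0,0,-3.06,-3.59,0,0,0,0,0,-3.06,-3.59,0,0,0,0,0,-3.06,-3.59,0,0,0,0,0,-3.06,-3.59,0,0,0,0,0,-3.06,-3.59,0,0,0,0,0,-3.06,-3.59,0,0])

```text
time: 1.7
position: [0.5885, 0.1404, 0.2311]
tool_rot: [-0.0, -0.013, 1.0, -0.0]
contact_force: [-0.2, 0.4, 0.1]
opening: 0.001
```

Call:
jog_arm(steps=[0,0,0,-3.06,-3.59,0,0,0,0,0,-3.06,-3.59,0,0,0,0,0,0,0,0,0,0,0,0,0,0,0,0,0,0,0,0,0,0,0,0,0,0,0,0,0,0,0,0,0,0,0,0,0,0,0,0,0,0,0,0])

```text
time: 2.5
position: [0.6503, 0.0727, 0.2315]
tool_rot: [0.0, -0.014, 1.0, 0.0]
contact_force: [-0.6, -0.1, 0.1]
opening: -0.002
```

```bash
cat > st.py <<'E'
from h import *
from rig import manip
import sys
s=manip.get_state();print('t',s['time'],'con',con(s['position']).round(4),'F',(C.T@np.array(s['contact_force'])).round(2),'yawerr',(C.T@rot(s['tool_rot'])).round(3).tolist())
if len(sys.argv)>3: print('togo',togo(s,[float(v)/1000 for v in sys.argv[1:4]]))
E
python3 st.py 95 34 33
```

```text
t 2.5 con [0.0946 0.0352 0.1195] F [-0.56 -0.06  0.06] yawerr [[-1.0, -0.001, 0.0], [-0.001, 1.0, 0.0], [-0.0, 0.0, -1.0]]
togo [-0.04 -0.12  8.65]
```

Call:
jog_arm(steps=[0,0,0,0,0,2,0,0,0,0,0,0,2,0,0,0,0,0,0,2,0,0,0,0,0,0,1.6,0,0,0,0,0,0,1,0,0,0,0,0,0,0,0,0,0,0,0,0,0,0,0,0,0,0,0,0,0])

```text
time: 3.3
position: [0.6512, 0.0721, 0.1463]
tool_rot: [0.001, -0.013, 1.0, 0.0]
contact_force: [0.1, -0.0, -0.4]
opening: -0.001
```

```bash
cat > pic.py <<'E'
from h import *
from rig import manip
import sys
a=manip.read_camera("scene")[110:210,220:320];b=manip.read_camera("side")[120:220,180:280]
cv2.imwrite(f"pics/{sys.argv[1]}.png",cv2.resize(np.hstack([a,b]),(800,400),interpolation=cv2.INTER_CUBIC))
E
python3 st.py; python3 pic.py c1
```

```text
t 3.3 con [0.0954 0.0345 0.0343] F [ 0.1  -0.05 -0.4 ] yawerr [[-1.0, -0.0, 0.001], [-0.0, 1.0, 0.0], [-0.001, 0.0, -1.0]]
```

View pics/c1.png

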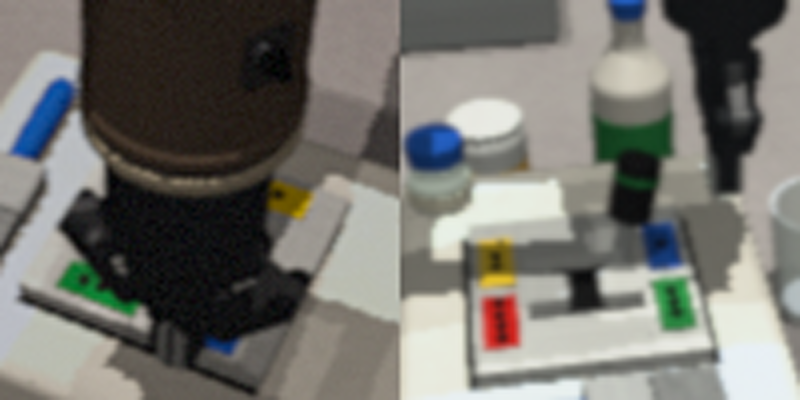

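The side crop shows the fingertips beyond the knob (tips about (725,190), knob about (635,185)), with clear space around them. I start the first push toward the robot.

Call:
jog_arm(steps=[0,0,0,0.9,0,0,0,0,0,0,0.9,0,0,0,0,0,0,0.9,0,0,0,0,0,0,0.9,0,0,0,0,0,0,0.9,0,0,0,0,0,0,0.9,0,0,0,0,0,0,0,0,0,0,0,0,0,0,0,0,0])

```text
time: 4.2
position: [0.5964, 0.0705, 0.1453]
tool_rot: [-0.0, -0.013, 1.0, -0.0]
contact_force: [-0.0, -0.4, 0.9]
opening: -0.001
```

```bash
cat > kn.py <<'E'
# knob's green band seen from the side camera, expected pixel for each lever angle
from h import *
from rig import manip
c=manip.camera_info("side");im=manip.read_camera("side")
h=cv2.cvtColor(im,cv2.COLOR_BGR2HSV);roi=(200,140,275,210)
print([(a,p,con(plane(c,p,.165))[:2].round(4).tolist()) for a,p in blobs(im,'green',roi)])
for f in(-.05,0,.05,.1,.2,.31): print(f,[proj(c,wor([.15*np.sin(f)*np.cos(a),-.15*np.sin(a),-.096+.15*np.cos(f)*np.cos(a)])).round(1).tolist() for a in(-.24,.24)])
E
python3 st.py 26 34 33; python3 kn.py
```

```text
t 4.2 con [0.0406 0.0344 0.0333] F [-0.05 -0.37  0.85] yawerr [[-1.0, -0.0, -0.0], [-0.0, 1.0, -0.0], [0.0, -0.0, -1.0]]
togo [ 1.46 -0.04  0.03]
[(79, [248.2, 195.4], [0.0457, -0.0932]), (17, [231.1, 153.6], [0.0252, 0.0867]), (7, [227.0, 164.9], [0.0099, 0.0358])]
-0.05 [[220.2, 166.7], [222.5, 183.7]]
0 [[223.1, 166.4], [225.6, 183.3]]
0.05 [[226.0, 166.2], [228.7, 183.1]]
0.1 [[228.9, 166.1], [231.8, 182.9]]
0.2 [[234.7, 166.3], [237.9, 183.1]]
0.31 [[240.9, 167.0], [244.5, 183.8]]
```

Call:
jog_arm(steps=[0,0,0,0.5,0,0,0,0,0,0,0.5,0,0,0,0,0,0,0,0,0,0,0,0,0,0,0,0,0,0,0,0,0,0,0,0,0,0,0,0,0,0,0,0,0,0,0,0,0,0,0,0,0,0,0,0,0])

```text
time: 5.05
position: [0.5866, 0.0703, 0.1453]
tool_rot: [-0.0, -0.013, 1.0, 0.0]
contact_force: [-0.4, -0.8, -0.8]
opening: 0.002
```

```bash
python3 st.py; python3 kn.py|head -1; python3 pic.py c2
```

```text
t 5.05 con [0.0309 0.0344 0.0333] F [-0.47 -0.83 -0.79] yawerr [[-1.0, -0.0, -0.0], [-0.0, 1.0, 0.0], [0.0, 0.0, -1.0]]
[(79, [248.2, 195.4], [0.0457, -0.0932]), (31, [244.4, 154.0], [0.0593, 0.079]), (7, [224.0, 165.0], [0.0025, 0.0366])]
```

View pics/c2.png

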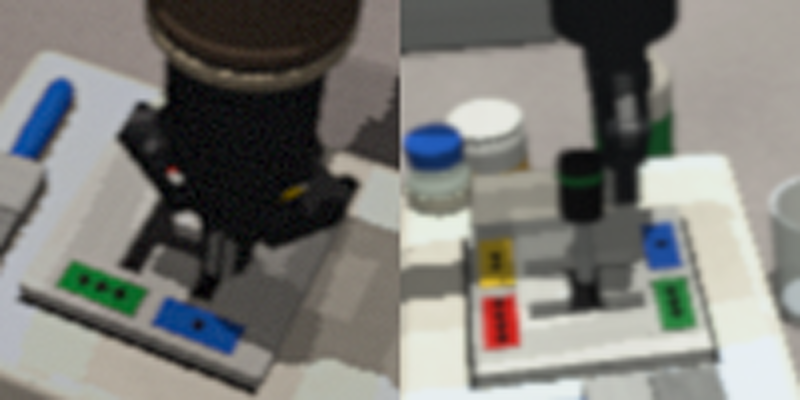

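The side crop shows the stem at the crossbar column, with the band at (224,165), so the fore angle is about 0.01. Now I back off, go round to the left, and turn the hand 90° so the narrow side faces the knob.

Call:
jog_arm(steps=[0,0,0,-1.5,0,0,0,0,0,0,-2,0,0,0,0,0,0,0,0,-4,0,0,0,0,0,0,-4,0,0,0,0,0,3,0,0,0,0,0,0,2.5,0,0,0,0,0,0,0,0,0,0,0,0,0,0,0,0])

```text
time: 6.0
position: [0.62, 0.1265, 0.2252]
tool_rot: [-0.0, -0.014, 1.0, -0.0]
contact_force: [0.8, -1.0, 0.1]
opening: -0.0
```

```bash
python3 st.py; python3 kn.py|head -1; python3 -c "
from rig import manip;print(manip.get_state()['joint_positions'])"
```

```text
t 6.0 con [0.0657 0.0897 0.1132] F [ 0.73 -1.03  0.14] yawerr [[-1.0, -0.001, -0.0], [-0.001, 1.0, -0.0], [0.0, -0.0, -1.0]]
[(126, [238.0, 154.8], [0.0424, 0.0779]), (81, [248.1, 195.4], [0.0455, -0.0932]), (22, [225.1, 164.7], [0.0053, 0.0375])]
[ 1.52666285e-01  4.62040484e-01  1.64448536e+00 -2.65151511e-04
  1.03547461e+00 -1.44465400e+00]
```

Call:
jog_arm(steps=[0,0,0.1428,0,0,0,0,0,0,0.1428,0,0,0,0,0,0,0.1428,0,0,0,0,0,0,0.1428,0,0,0,0,0,0,0.1428,0,0,0,0,0,0,0.1428,0,0,0,0,0,0,0.1428,0,0,0,0,0,0,0.1428,0,0,0,0])

```text
time: 6.85
position: [0.6201, 0.1251, 0.225]
tool_rot: [-0.0, 0.532, 0.846, -0.0]
contact_force: [0.2, -0.2, 0.2]
opening: -0.003
```

Call:
jog_arm(steps=[0,0,0.1428,0,0,0,0,0,0,0.1428,0,0,0,0,0,0,0.1428,0,0,0,0,0,0,0,0,-3,0,0,0,0,0,0,-3.2,0,0,0,0,0,0,0,0,0,0,0,0,0,0,0,0,0,0,0,0,0,0,0])

```text
time: 7.65
position: [0.5591, 0.1241, 0.2255]
tool_rot: [0.0, 0.698, 0.716, 0.0]
contact_force: [0.1, 0.3, 0.2]
opening: -0.003
```

```bash
python3 st.py 2 87 36; python3 kn.py|head -1; python3 pic.py c3
python3 - <<'E'
from h import *
from rig import manip
c=manip.camera_info("scene");im=manip.read_camera("scene")
print(blobs(im,'green',(230,140,320,210)))
for f in(-.05,0,.05):print(f,proj(c,wor([.155*np.sin(f),.155*.2377,-.096+.155*.971])).round(1))
E
```

```text
t 7.65 con [0.0047 0.0889 0.1135] F [0.15 0.27 0.23] yawerr [[0.0, 1.0, 0.001], [1.0, -0.0, 0.0], [0.0, 0.001, -1.0]]
togo [-0.19 -0.27  7.75]
[(121, [237.9, 154.6], [0.0422, 0.0789]), (81, [248.1, 195.4], [0.0455, -0.0932]), (21, [224.9, 164.7], [0.0048, 0.0376])]
[(130, [245.0, 181.6]), (1, [278.0, 165.0])]
-0.05 [284.3 157.8]
0 [283.  160.3]
0.05 [281.6 162.8]
```

View pics/c3.png

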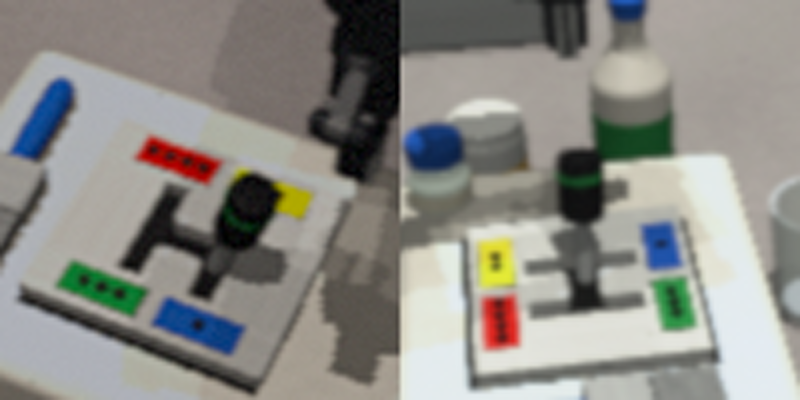

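The crops show the knob upright at the crossbar in the left lane, with the lane's both ends free. I descend and push right.

Call:
jog_arm(steps=[0,0,0,0,-0.1,2.5,0,0,0,0,0,-0.1,2.5,0,0,0,0,0,0,2,0,0,0,0,0,0,0.7,0,0,0,0,-1,0,0,0,0,0,0,-1,0,0,0,0,0,0,0,0,0,0,0,0,0,0,0,0,0])

```text
time: 8.65
position: [0.5574, 0.1041, 0.1492]
tool_rot: [0.0, 0.698, 0.716, 0.001]
contact_force: [0.8, -0.1, 0.5]
opening: 0.0
```

Call:
jog_arm(steps=[0,0,0,-0.8,0,0,0,0,0,0,-0.8,0,0,0,0,0,0,-0.8,0,0,0,0,0,0,-0.8,0,0,0,0,0,0,-0.8,0,0,0,0,0,0,-0.8,0,0,0,0,0,0,-0.8,0,0,0,0,0,0,0,0,0,0])

```text
time: 9.45
position: [0.5581, 0.0474, 0.1482]
tool_rot: [-0.0, 0.698, 0.716, -0.0]
contact_force: [0.5, 0.7, -0.3]
opening: -0.001
```

```bash
python3 st.py -0 -4 33; python3 kn.py|head -1; python3 pic.py c4
```

```text
t 9.45 con [0.0018 0.0123 0.0362] F [ 0.47  0.66 -0.33] yawerr [[0.001, 1.0, -0.0], [1.0, -0.001, -0.0], [-0.0, -0.0, -1.0]]
togo [-1.63 -0.17  0.32]
[(80, [248.2, 195.4], [0.0457, -0.0932]), (26, [244.3, 154.9], [0.0585, 0.0747]), (13, [226.8, 177.1], [0.0048, -0.016])]
```

View pics/c4.png

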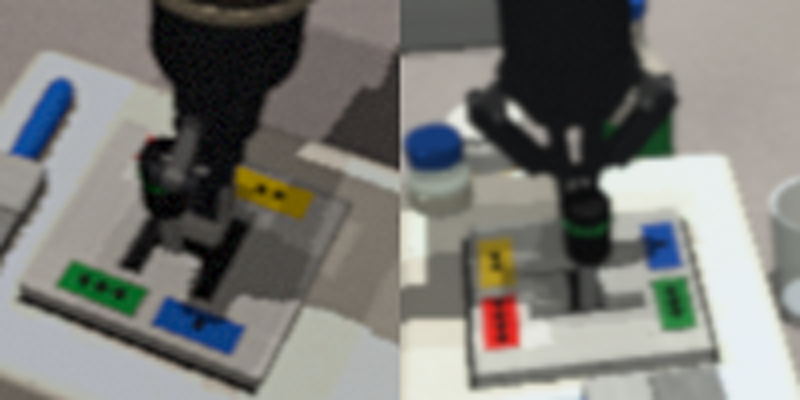

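The knob has crossed past the middle (side-view band at (226.8,177.1)). I keep pushing.

Call:
jog_arm(steps=[0,0,0,-0.5,0,0,0,0,0,0,-0.5,0,0,0,0,0,0,-0.4,0,0,0,0,0,0,-0.2,0,0,0,0,0,0,0,0,0,0,0,0,0,0,0,0,0,0,0,0,0,0,0,0,0,0,0,0,0,0,0])

```text
time: 10.4
position: [0.5587, 0.0326, 0.1483]
tool_rot: [0.0, 0.698, 0.716, 0.0]
contact_force: [-0.1, 0.6, 0.6]
opening: 0.003
```

```bash
python3 st.py; python3 kn.py|head -3
```

```text
t 10.4 con [ 0.0019 -0.0026  0.0363] F [-0.07  0.55  0.59] yawerr [[-0.0, 1.0, 0.0], [1.0, 0.0, -0.0], [-0.0, 0.0, -1.0]]
[(80, [248.2, 195.4], [0.0457, -0.0932]), (7, [233.7, 153.7], [0.0319, 0.0851]), (7, [229.6, 182.6], [0.0093, -0.0389])]
-0.05 [[220.2, 166.7], [222.5, 183.7]]
0 [[223.1, 166.4], [225.6, 183.3]]
```

Call:
jog_arm(steps=[0,0,0,1.5,0,0,0,0,0,0,2,0,0,0,0,0,0,2,0,0,0,0,0,0,2,0,-2,0,0,0,0,0,0,-3,0,0,0,0,0,0,-3,0,0,0,-0.1428,0,0,0,0,0,0,-0.1428,0,0,0,0])

```text
time: 11.25
position: [0.5571, 0.1086, 0.2295]
tool_rot: [0.001, 0.586, 0.81, 0.001]
contact_force: [-0.6, 0.2, -1.1]
opening: -0.003
```

Call:
jog_arm(steps=[0,0,-0.1428,0,0,0,0,0,0,-0.1428,0,0,0,0,0,0,-0.1428,0,0,0,0,0,0,-0.1428,0,0,0,0,0,0,-0.1428,0,0,0,0,0,0,-0.1428,0,0,0,0,0,0,-0.1428,0,0,0,0,0,0,-0.1428,0,0,0,0])

```text
time: 12.05
position: [0.5565, 0.1084, 0.2283]
tool_rot: [-0.0, 0.055, 0.998, 0.0]
contact_force: [-0.3, 0.8, -0.6]
opening: 0.002
```

Call:
jog_arm(steps=[0,0,-0.1428,0,0,0,0,0,0,0,3.5,0,0,0,0,0,0,3.4,0,0,0,0,0,0,0,-3.5,0,0,0,0,0,0,-3.5,0,0,0,0,0,0,-3.5,0,0,0,0,0,0,0,0,0,0,0,0,0,0,0,0])

```text
time: 12.85
position: [0.4904, 0.0009, 0.2284]
tool_rot: [0.0, -0.012, 1.0, 0.0]
contact_force: [-0.7, -0.5, -0.9]
opening: -0.001
```

```bash
python3 st.py -65 -34 33; python3 kn.py|head -1; python3 pic.py c5
```

```text
t 12.85 con [-0.0671 -0.0325  0.1164] F [-0.76 -0.47 -0.94] yawerr [[-1.0, 0.001, 0.0], [0.001, 1.0, 0.0], [-0.0, 0.0, -1.0]]
togo [-0.21 -0.15  8.34]
[(120, [237.9, 154.6], [0.0422, 0.0789]), (79, [248.2, 195.4], [0.0457, -0.0932]), (6, [229.2, 182.7], [0.0083, -0.0391])]
```

View pics/c5.png

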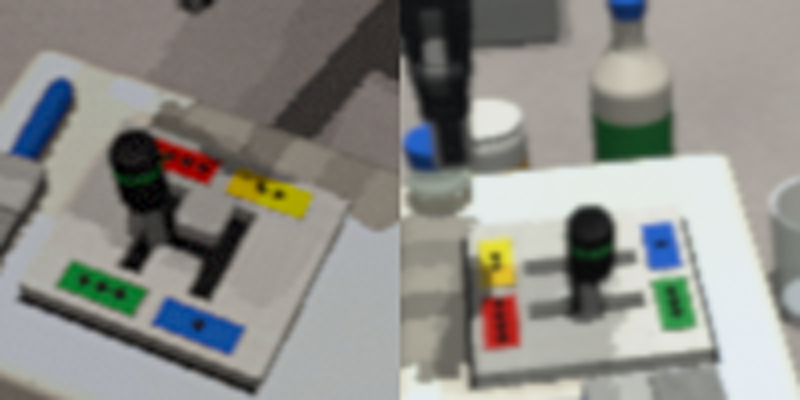

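The lever now stands in the right lane at the crossbar, and the hand is behind it. I descend and push forward.

Call:
jog_arm(steps=[0,0,0,0,-0.1,2.5,0,0,0,0,0,0,2.5,0,0,0,0,0,0,2,0,0,0,0,0,0,1.1,0,0,0,0,-1,0,0,0,0,0,0,-1,0,0,0,0,0,0,-1,0,0,0,0,0,0,0,0,0,0])

```text
time: 13.8
position: [0.523, 0.0006, 0.1482]
tool_rot: [0.001, -0.013, 1.0, -0.0]
contact_force: [0.2, -0.7, -0.3]
opening: 0.0
```

Call:
jog_arm(steps=[0,0,0,-0.8,0,0,0,0,0,0,-0.8,0,0,0,0,0,0,-0.8,0,0,0,0,0,0,-0.8,0,0,0,0,0,0,-0.8,0,0,0,0,0,0,-0.5,0,0,0,0,0,0,0,0,0,0,0,0,0,0,0,0,0])

```text
time: 14.6
position: [0.5658, 0.0018, 0.1474]
tool_rot: [0.0, -0.013, 1.0, 0.0]
contact_force: [-0.7, 0.1, 0.8]
opening: 0.004
```

```bash
python3 st.py 14 -34 33; python3 kn.py
```

```text
t 14.6 con [ 0.0083 -0.0336  0.0354] F [-0.68  0.16  0.8 ] yawerr [[-1.0, -0.0, 0.001], [-0.0, 1.0, 0.0], [-0.001, 0.0, -1.0]]
togo [-0.57 -0.04  0.24]
[(87, [247.8, 195.2], [0.0449, -0.0924]), (71, [241.5, 154.5], [0.0516, 0.0778]), (4, [243.5, 184.0], [0.0407, -0.0496])]
-0.05 [[220.2, 166.7], [222.5, 183.7]]
0 [[223.1, 166.4], [225.6, 183.3]]
0.05 [[226.0, 166.2], [228.7, 183.1]]
0.1 [[228.9, 166.1], [231.8, 182.9]]
0.2 [[234.7, 166.3], [237.9, 183.1]]
0.31 [[240.9, 167.0], [244.5, 183.8]]
```

Call:
jog_arm(steps=[0,0,0,-0.15,0,0,0,0,0,0,-0.15,0,0,0,0,0,0,-0.1,0,0,0,0,0,0,0,0,0,0,0,0,0,0,0,0,0,0,0,0,0,0,0,0,0,0,0,0,0,0,0,0,0,0,0,0,0,0])

```text
time: 15.45
position: [0.5694, 0.0018, 0.1473]
tool_rot: [-0.0, -0.013, 1.0, -0.0]
contact_force: [-2.1, 1.0, -1.0]
opening: -0.004
```

```bash
python3 st.py; python3 kn.py|head -1
```

```text
t 15.45 con [ 0.0118 -0.0336  0.0353] F [-2.06  1.01 -1.03] yawerr [[-1.0, -0.0, -0.0], [-0.0, 1.0, -0.0], [0.0, -0.0, -1.0]]
[(82, [248.0, 195.3], [0.0453, -0.0928]), (59, [242.3, 154.4], [0.0537, 0.078]), (2, [243.5, 184.0], [0.0407, -0.0496])]
```

Call:
jog_arm(steps=[0,0,0,-0.1,0,0,0,0,0,0,-0.1,0,0,0,0,0,0,0,0,0,0,0,0,0,0,0,0,0,0,0,0,0,0,0,0,0,0,0,0,0,0,0,0,0,0,0,0,0,0,0,0,0,0,0,0,0])

```text
time: 16.3
position: [0.5715, 0.0019, 0.1473]
tool_rot: [0.0, -0.013, 1.0, 0.0]
contact_force: [-1.9, 0.4, -0.6]
opening: 0.004
```

Call:
jog_arm(steps=[0,0,0,-0.1,0,0,0,0,0,0,-0.1,0,0,0,0,0,0,0,0,0,0,0,0,0,0,0,0,0,0,0,0,0,0,0,0,0,0,0,0,0,0,0,0,0,0,0,0,0,0,0,0,0,0,0,0,0])

```text
time: 17.1
position: [0.5734, 0.0019, 0.1473]
tool_rot: [0.0, -0.013, 1.0, -0.0]
contact_force: [-1.8, -1.0, -0.7]
opening: 0.0
```

Call:
jog_arm(steps=[0,0,0,-0.1,0,0,0,0,0,0,-0.1,0,0,0,0,0,0,0,0,0,0,0,0,0,0,0,0,0,0,0,0,0,0,0,0,0,0,0,0,0,0,0,0,0,0,0,0,0,0,0,0,0,0,0,0,0])

```text
time: 17.9
position: [0.5755, 0.002, 0.1473]
tool_rot: [0.0, -0.013, 1.0, -0.0]
contact_force: [-0.7, 1.3, -0.9]
opening: 0.001
```

```bash
python3 st.py; python3 kn.py|head -1;python3 pic.py c6
```

```text
t 17.9 con [ 0.0179 -0.0336  0.0353] F [-0.7   1.36 -0.91] yawerr [[-1.0, -0.0, 0.0], [-0.0, 1.0, -0.0], [-0.0, -0.0, -1.0]]
[(62, [248.5, 196.0], [0.0461, -0.0954]), (41, [243.7, 154.0], [0.0575, 0.0793]), (7, [243.4, 183.4], [0.0407, -0.0473])]
```

View pics/c6.png

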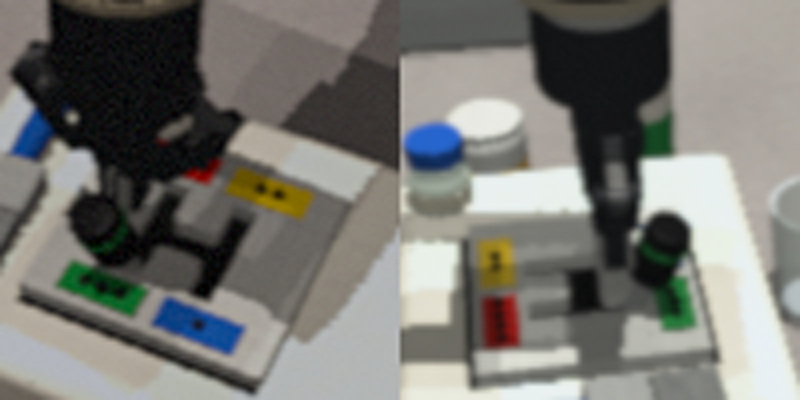

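The knob leans forward toward the green slot (side band about (245,183)), nearly home. I push on until I feel the stop.

Call:
jog_arm(steps=[0,0,0,-0.1,0,0,0,0,0,0,-0.1,0,0,0,0,0,0,0,0,0,0,0,0,0,0,0,0,0,0,0,0,0,0,0,0,0,0,0,0,0,0,0,0,0,0,0,0,0,0,0,0,0,0,0,0,0])

```text
time: 18.85
position: [0.5773, 0.002, 0.1473]
tool_rot: [-0.0, -0.013, 1.0, -0.0]
contact_force: [-3.6, -0.1, -1.0]
opening: -0.004
```

Call:
jog_arm(steps=[0,0,0,-0.1,0,0,0,0,0,0,-0.05,0,0,0,0,0,0,0,0,0,0,0,0,0,0,0,0,0,0,0,0,0,0,0,0,0,0,0,0,0,0,0,0,0,0,0,0,0,0,0,0,0,0,0,0,0])

```text
time: 19.65
position: [0.5786, 0.0021, 0.1472]
tool_rot: [-0.0, -0.013, 1.0, 0.0]
contact_force: [-4.8, -0.9, -2.3]
opening: -0.001
```

Run:
```python
from h import *
from rig import manip
c=manip.camera_info("side")
for i in range(2):
    im=manip.read_camera("side");s=manip.get_state();print(s['contact_force'],blobs(im,'green',(225,165,260,192)))
for f in(.25,.28,.31,.33):print(f,[proj(c,wor([r*np.sin(f)*.971,-r*.2377,-.096+r*np.cos(f)*.971])).round(1).tolist() for r in(.15,.155,.16)])
cv2.imwrite("pics/c7.png",cv2.resize(im[140:220,200:300],(800,640),interpolation=cv2.INTER_CUBIC)[:600])
```

```text
[-5.40233714 -0.21680297 -0.60600158] [(6, [249.0, 190.5]), (1, [242.0, 182.0])]
[-5.22268175 -0.28379494 -1.51297949] [(6, [249.0, 190.5]), (1, [242.0, 182.0])]
0.25 [[240.9, 183.3], [241.4, 182.0], [241.9, 180.6]]
0.28 [[242.7, 183.5], [243.3, 182.2], [243.8, 180.9]]
0.31 [[244.5, 183.8], [245.1, 182.5], [245.7, 181.1]]
0.33 [[245.6, 184.0], [246.3, 182.7], [247.0, 181.4]]
```

View pics/c7.png

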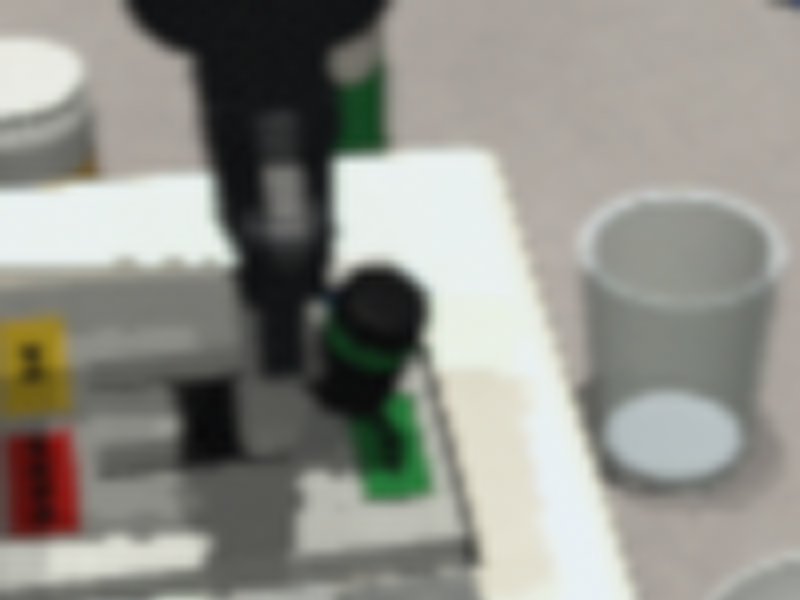

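The band's centre is at about (245.6,184), which matches fore ≈ 0.31, and the reaction is rising. One more firm nudge confirms the stop.

Call:
jog_arm(steps=[0,0,0,-0.1,0,0,0,0,0,0,-0.1,0,0,0,0,0,0,0,0,0,0,0,0,0,0,0,0,0,0,0,0,0,0,0,0,0,0,0,0,0,0,0,0,0,0,0,0,0,0,0,0,0,0,0,0,0])

```text
time: 20.55
position: [0.5802, 0.0022, 0.147]
tool_rot: [-0.001, -0.013, 1.0, 0.0]
contact_force: [-6.5, -0.5, -1.5]
opening: -0.001
```

Call:
jog_arm(steps=[0,0,0,-0.1,0,0,0,0,0,0,-0.1,0,0,0,0,0,0,-0.1,0,0,0,0,0,0,0,0,0,0,0,0,0,0,0,0,0,0,0,0,0,0,0,0,0,0,0,0,0,0,0,0,0,0,0,0,0,0])

```text
time: 21.35
position: [0.5824, 0.0023, 0.1466]
tool_rot: [-0.002, -0.013, 1.0, 0.0]
contact_force: [-9.3, 0.7, -2.2]
opening: 0.001
```

```bash
python3 st.py
python3 - <<'E'
from h import *
from rig import manip
im=manip.read_camera("side")
cv2.imwrite("pics/c8.png",cv2.resize(im[140:215,200:300],(800,600),interpolation=cv2.INTER_CUBIC))
E
```

```text
t 21.35 con [ 0.0248 -0.0334  0.0346] F [-9.33  0.93 -2.22] yawerr [[-1.0, -0.0, -0.003], [-0.0, 1.0, 0.0], [0.003, 0.0, -1.0]]
```

View pics/c8.png

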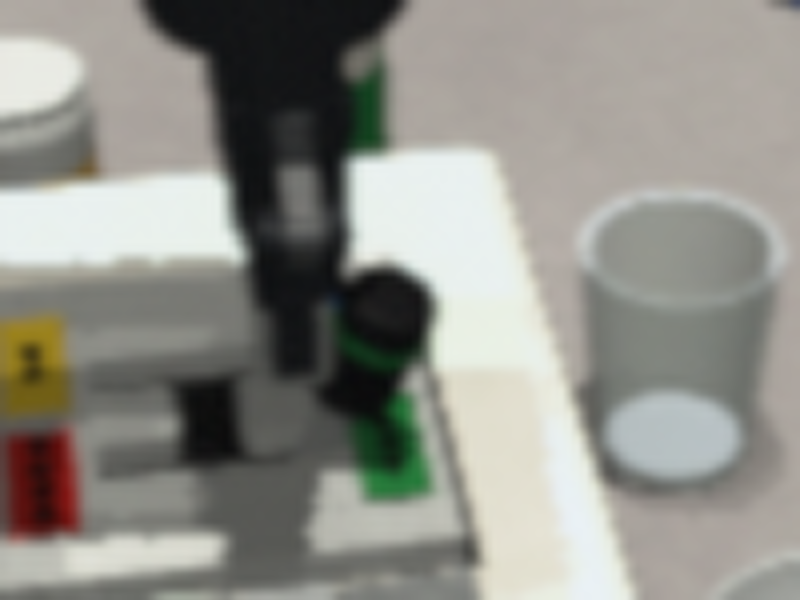

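Call:
jog_arm(steps=[0,0,0,0.5,0,0,0,0,0,0,1.5,0,0,0,0,0,0,2,0,0,0,0,0,0,2.5,0,0,0,0,0,0,2.5,0,-2.5,0,0,0,0,2,0,-3.5,0,0,0,0,0,0,-3,0,0,0,0,0,0,0,0])

```text
time: 22.2
position: [0.4767, -0.0009, 0.2415]
tool_rot: [0.004, -0.013, 1.0, -0.0]
contact_force: [1.8, 0.8, -0.3]
opening: 0.0
```

```bash
python3 st.py
python3 - <<'E'
from h import *
from rig import manip
import itertools
ns=("scene","side");cs=[manip.camera_info(n) for n in ns];ims=[manip.read_camera(n) for n in ns]
rois=[(225,135,260,185),(232,165,262,192)]
HS['green']=((45,60,25),(90,255,255)); HS['dark']=((0,0,0),(180,255,55))
for n,im,r,c in zip(ns,ims,rois,cs):
    print(n,blobs(im,'green',r),'dark',blobs(im,'dark',r))
    for f in(.22,.27,.31): print(f,[proj(c,wor([q*np.sin(f)*.971,-q*.2377,-.096+q*np.cos(f)*.971])).round(1).tolist() for q in(.128,.15,.172)])
a=ims[0][115:215,220:320];b=ims[1][130:230,190:290]
cv2.imwrite("pics/c9.png",cv2.resize(np.hstack([a,b]),(800,400),interpolation=cv2.INTER_CUBIC))
E
```

```text
t 22.2 con [-0.0809 -0.0339  0.1295] F [ 1.82  0.78 -0.32] yawerr [[-1.0, -0.0, 0.008], [-0.0, 1.0, -0.001], [-0.008, -0.001, -1.0]]
scene [(125, [244.1, 180.6]), (34, [247.2, 169.2])] dark [(312, [247.4, 170.3]), (2, [226.5, 184.0]), (2, [225.0, 164.5])]
0.22 [[249.9, 166.7], [246.8, 161.6], [243.6, 156.2]]
0.27 [[248.7, 169.0], [245.4, 164.3], [242.0, 159.4]]
0.31 [[247.8, 170.9], [244.3, 166.6], [240.7, 162.1]]
side [(38, [244.1, 183.2]), (15, [248.7, 190.1])] dark [(167, [244.9, 182.7])]
0.22 [[237.3, 189.0], [239.1, 183.2], [241.0, 177.1]]
0.27 [[239.8, 189.2], [242.1, 183.5], [244.5, 177.5]]
0.31 [[241.7, 189.5], [244.5, 183.8], [247.3, 177.9]]
```

View pics/c9.png

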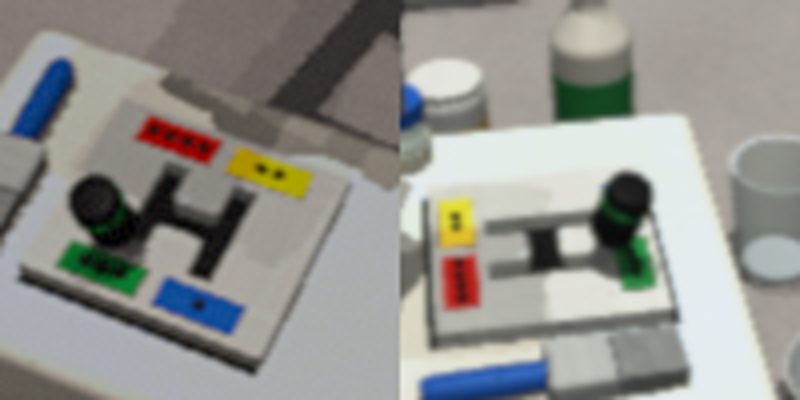

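```bash
python3 -c "
from rig import manip;print(manip.job_done())"
```

```text
the job is handed in; nothing more can be done
None
```

The lever is in the third (green) slot and the job is handed in. The job took about 22 s of the 64 s allowed. With shut fingertips I pushed the lever back to the crossbar, across to the right lane, then forward. It never went into the red slot, and the knob was neither gripped nor lifted.

**Lever position:** after I backed off, the side view put the knob at (244.9, 182.7) px. I expected (244.5, 183.8) for fully home, fore +0.31 in the right lane. The scene view differed from the model by about 1–2 px, on the forward side.

**Stop:** it felt soft. The force rose gradually from about 2 N to 9 N rather than all at once. The knob still crept about 2 mm near the end, so "fully home" rests on the force and the side view together.

**Surroundings:** the hand is clear, above and behind the console. The tub and brush looked unmoved in the crops I viewed. I did not measure them or the other items again, but no contact force suggested a touch.

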